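# Unhook a scratch panel and lean it in the rack

## Robot

A 7-joint arm with a two-finger parallel gripper is mounted at the origin on a cart in front of the work surface, level with it; the furniture and walls round the work are solid. World frame = base frame: x ahead of the robot, y to its left, z up, the work surface at z = 0. Lengths are in m, angles in rad, forces in N, time in s.
With the tool pointing down it reaches from about 0.425 to 0.875 m from the base axis. Payload 4.7 kg.
Tool frame: the origin (TCP) lies midway between the tips of the shut fingers; the grasp point (between the pads) lies 19 mm behind it; z points along the fingers, y is the line along which they close (so a half turn about z gives the same grasp; the last joint's range is limited). The gripper opens to 87 mm and grips with 3 to 60 N. Pads are 19 mm wide; open, the fingers measure 117 mm over their backs; the gripper's body (75 mm by 190 mm) begins 51 mm behind the grasp point.
Start: joints at [1.214, 0.321, -0.07, 1.45, 0.023, 1.371, -0.057], TCP at [0.236, -0.606, 0.223] pointing down, gripper open.
Joint ranges: [-2.86, 2.86], [-0.3, 2.09], [-1.38, 1.24], [0.06, 2.45], [-1.56, 4.7], [0.09, 2.05], [-2.69, 2.69]. Speed limits (rad/s): [2.57, 2.57, 3.14, 3.14, 3.14, 3.14, 3.14].

## Interface

Orientations are given as a rotation vector (axis times angle).
In Python, from bench import monitor, cams, workorder gives the robot as it stands.
- The arm moves only by the tool move_arm, never from a script. Its arguments are lists of equal length, an entry for each row: "slide": the shift along the tool's x, y, z in cm, a list of three; "roll": the turn about the tool's z in rad. In form: {"slide": [[dx, dy, dz], ...], "roll": [roll, ...]}. A call has 1 to 20 rows; each row is the pose to reach, as a shift and turn from the pose commanded when the call began, along the tool's axes at that moment; what a row does not reach only later rows make up. A row lasts 1/10 s, in which the tool goes at most 50 mm and 8.59 degrees, less where a joint would pass 70% of its speed; a pose out of reach is approached as far as the arm can. A call with a gripper value outside its range is refused whole. "gripper" is the finger opening in cm, from 0 to 8.7, set as the call begins (left out, the last holds). The fingers move at their own pace and stop on an object; "squeeze" is the grip in N (left out, the last holds). Time passes only in rows, so rows that repeat a pose let the fingers close. It gives the time, the measured TCP pose, the force, the opening and the grip force at its end, in the units of the state.
- monitor.get_state(): the state, without advancing time (a new reading comes with each control period).
- cams.get_image(name): name is "scene" or "side" or "wrist"; returns the picture (480x640x3 uint8, red, green, blue); there is no depth.
- cams.get_calibration(name): a dict with "mtx" (3x3 intrinsics, pixels), "dist_coeffs" ([k1, k2, p1, p2, k3] as OpenCV has them; the pictures are not rectified), "R" (3x3) and "t" (3): a world point X has camera coordinates R X + t. Camera axes: x right, y down, z forward; pixel columns grow to the right and rows downward; lengths in m; the calibration is good to about 2 mm. A picture is of the moment at which its call begins: read the wrist's pose just before it. get_calibration takes no time and is no camera call; for the wrist camera it gives the pose at the moment of the call.
- workorder.close_job(): hands the job in; it is judged then, once.
The state is a dict: "time": time; "joint_positions": joint angles; "qd": joint speeds; "joint_torque": joint torques, N m; "position": TCP position; "tool_rot": TCP orientation; "ft_force": force on the tool from outside, world axes, zero at the start; "torque": the same for the moment, N m; "grip_width": opening from 0.0 (shut) to 1.0 (fully open); "grip_force": force on a finger pad.
Only numpy, scipy, OpenCV 4.12 (cv2) and the standard library are available. Lean on these libraries where they do the work, as an engineer would, in place of code of your own. Each camera call takes 0.05 s, during which the arm holds its last target. There are 200 camera calls.

## Task

Put the red paint tube that was left lying across the wooden leaning rack back into the empty bay of the tube tray, lying flat and along the bay. Then unhook the black scratch panel from the steel hanging frame (slide it up its two keyhole straps until the screw heads are at the wide ends, then draw it off without forcing it) and lean it in the rack: bottom edge in the middle groove, black face to the front and straps up, centred and square to the rack, its back resting on the dowel rail so that it stands about 25 degrees back from vertical. Set it down gently, let go, and leave everything else where it stands.

Things in the scene. Friction and masses are not known exactly. Their poses are not given: they have to be found in the camera images.
- panel: Scratch panel: wood, black scratched face, blue-taped edges; 196 wide (y), 212 high (z), 20 mm thick (x -10 to +10), 0.35 to 0.6 kg. Origin: middle of the bottom face; z up, -x out of the black face, +x out of the back. It hangs upright, bottom about 30 mm above the table. Grip it across its thickness at the middle of the top edge. Two 4 mm felt bumpers low on the back.
- panel_keyhole (a point): Middle of the wide hole of the panel's left (+y) keyhole strap, at (12, 70, 227.5) mm in the panel's frame; the other is at y = -70. Steel straps 36 wide, 4 thick on the panel's back (x 10 to 14), from z 172 to 259. Wide hole 19 x 19 mm; above it a slot 8 wide, 13 high (z 237 to 250). Hung, the screw shanks touch the slots' tops.
- frame_screw (a point): Left (+y) screw of the frame, where it leaves the post: (0, 70, 277.5) mm in the frame's frame; the other is at y = -70. It stands out to -x: shank 5 mm thick, 8 long, then a head 12 mm across, 3 thick. The panel must rise 20 mm from hanging to bring the heads to the middle of the wide holes, then come 13 mm or more along -x to be free.
- panel_foot (a point): Middle of the lower FRONT edge of the panel (x = -10, y = 0, z = 0 mm in the panel's frame).
- frame: Fixed hanging frame of dark square steel tube. Origin on the table; -x its front, z up. Posts 18 x 18 mm at y +70 and -70, front faces at x = 0, tops at z 298; feet along x from -63 to +87, 16 high; cross bars between the posts at z 55 and 155, nothing between them above z 162. The panel hangs before the posts, its mid-thickness 14 to 18 mm in front of x = 0.
- rack: Fixed beech leaning rack. Origin on the table below the middle of the middle groove; x to its back, z up. Board 190 wide (y), x -60 to +100, top at z 20. Four strips across it, 6 wide, 14 high (tops at z 34), at x -54, -18, 18 and 54 mm, make three grooves 30 wide. Raked cheeks at y +86 and -86 rise from x 90 to the dowel rail.
- rack_groove (a point): Middle of the floor of the rack's middle groove (0, 0, 20 mm in the rack's frame); it runs from x -15 to +15. With its lower back edge at x = 9 the panel leans 25 degrees (the front groove would give 36, the rear one 12 degrees).
- rack_bar: The rack's dowel rail, 16 mm round, 160 long along the rack's y, standing 3 mm proud of the cheeks. Origin at its middle, x = 75, z = 143 mm in the rack's frame.
- tube_red: Red and white paint tube, 36 wide (x) at the crimped end, 108 long (y; cap at -y), 22 mm high, 60 g. Origin at the middle of its underside. At first it lies on top of the rack's strips (underside at z = 34), across them, up to 0.25 rad askew. Grip it across the body (its x), with the fingertips just above the strips.
- tray: Fixed flat plywood tube tray, 128 (x) by 196 mm (y). Origin at the middle of its underside; floor at z = 6, outer edges 16 and dividers 14 high. Three bays along x, each 58 wide and 119 long, with middles at y = +64 (holds the blue tube), y = 0 (yellow tube) and y = -64 (empty: for the red tube, either end first). Books up to 283 mm high stand close behind the tray.
- tube_blue: Blue paint tube lying in the tray, 36 x 114 x 23 mm; origin under its middle. Leave it.
- tube_yellow: Yellow paint tube lying in the tray, 35 x 102 x 23 mm; origin under its middle. Leave it.
- tin_black: Closed paint tin with a black label, 103 across, 120 high; at the back. Leave it.
- tin_red: Closed paint tin with a red and white label, 103 across, 120 high; at the back. Leave it.
- jar: Glass jar with a red lid, 91 across, 176 high; at the back. Leave it.
- mug: White mug, 83 across (113 with its handle), 93 high; at the back. Leave it.
- spray: Spray bottle, 61 x 127 x 242 mm, left of the books. Leave it.
- oil_stick: Paint-crusted green oil stick, 22 x 127 x 21 mm, on the table behind the frame's posts, between its feet. Leave it.

How it is judged:
On the way, in this order (a step that is already met when the one before it is completed fails the run):
1. the red tube lies flat in the empty bay of the tray (x of tube_red in the frame of tray between -0.02 and 0.02 m and y of tube_red in the frame of tray between -0.08 and -0.048 m and z of tube_red in the frame of tray below 0.014 m and angle between the y axis of tube_red and the x axis of tray, either way round below 0.35 rad), for 0.2 s.
2. the panel has been unhooked and is held clear of the frame (distance of panel from where it was at the start of the episode above 0.07 m and contact force between panel and frame below 0.05 N), for 0.1 s.
At the end, for the whole second after the job is handed in: Red tube flat in the tray's empty bay (within 16 mm across, 20 mm along, 20 degrees). Panel released and at rest in the rack's middle groove, black face front, straps up, leaning back 19.5 to 31 degrees on the dowel rail, within 35 mm of centre and 8 degrees of square (all of step 1 and angle between panel's own z axis and vertical between 0.34 and 0.54 rad and x of panel_foot in the frame of rack between -0.02 and 0.003 m and z of panel_foot in the frame of rack between 0.022 and 0.036 m and y of panel_foot in the frame of rack between -0.035 and 0.035 m and z of panel in the frame of rack between 0.015 and 0.034 m and angle between the y axis of panel and the y axis of rack, either way round below 0.14 rad and contact force between panel and rack_bar above 0.1 N and linear speed of each of panel, tube_red below 0.02 m/s and angular speed of panel below 0.1 rad/s and contact force between panel and the fingers below 0.1 N); the robot touches nothing.
It fails at once if the panel is forced against the hanging frame (over 80 N) (contact force between panel and frame above 80 N).
It fails at once if the panel is banged or pressed hard into the rack (over 60 N) (contact force between panel and rack above 60 N or contact force between panel and rack_bar above 60 N).
It fails at once if the panel falls or is laid down (more than 50 degrees from upright) (angle between panel's own z axis and vertical above 0.87 rad).
It fails at once if a bystander (tin, jar, mug, spray bottle, oil stick, blue or yellow tube) is moved by more than 20 mm (distance of any of tin_black, tin_red, jar, mug, spray, oil_stick, tube_blue, tube_yellow from where it was at the start of the episode above 0.02 m).
It also fails if it takes over 69 s, if anything falls off the work surface, if the arm or the gripper's body presses on something with over 40 N, if the wrist force passes 120 N, or if a joint passes its speed limit or range.

## Working session

There is one attempt and no reset: what is moved stays moved. The work goes in short steps, Python scripts to look and compute and a tool call to move; the robot and the scene stay as the last step left them, time stands still between calls to the robot, and variables do not carry over. Pictures are saved under pics/ and viewed, at most 10 in all, crops included, and the job is handed in when it is done.

Besides the shell and the picture viewer there is one more tool, called after "Call:" as name(argument=value, ...) on one line, values as JSON. move_arm: Moves the arm, as the interface text tells. Its arguments: {"type":"object","properties":{"slide":{"type":"array","items":{"type":"array","items":{"type":"number"}}},"roll":{"type":"array","items":{"type":"number"}},"gripper":{"type":"number"},"squeeze":{"type":"number"}},"required":["slide","roll"]}

```bash
mkdir -p pics; ls; python3 - <<'E'
from bench import monitor,cams
import cv2,numpy as np
s=monitor.get_state(); print(s)
for n in ("scene","side"):
    im=cams.get_image(n); cv2.imwrite(f"pics/{n}0.png",im[:,:,::-1]); c=cams.get_calibration(n); print(n,c)
E
```

```text
pics
{'time': 0.0, 'joint_positions': array([ 1.2140915 ,  0.32181472, -0.07007561,  1.45167438,  0.02259412,
        1.37081924, -0.05690944]), 'qd': array([-0.00197361,  0.00067832,  0.00140631, -0.00071189,  0.00069967,
        0.00055145, -0.00037116]), 'joint_torque': array([ 9.25268387e-05, -4.91286957e+01, -4.03928999e-01, -3.12523592e+01,
       -6.39208616e-02,  4.37513762e-02,  1.88769641e-04]), 'position': array([ 0.23528335, -0.60531876,  0.22146715]), 'tool_rot': array([-3.08590573e+00, -5.78799338e-01,  7.07198419e-04]), 'ft_force': array([ 1.09515896, -0.30909469, -0.20610153]), 'torque': array([ 0.03418911, -0.04381938, -0.01736666]), 'grip_force': 0.0, 'grip_width': 1.000251542043134}
scene {'mtx': array([[496.5683605 ,   0.        , 315.01383923],
       [  0.        , 496.5683605 , 244.52159302],
       [  0.        ,   0.        ,   1.        ]]), 'dist_coeffs': array([0.03799704, 0.        , 0.        , 0.        , 0.        ]), 'R': array([[-0.66431658, -0.74743246,  0.00531003],
       [-0.5663643 ,  0.49872215, -0.65613086],
       [ 0.48776527, -0.43888602, -0.75462845]]), 't': array([0.36746245, 0.40705445, 1.19640444])}
side {'mtx': array([[595.65483156,   0.        , 328.88057609],
       [  0.        , 595.65483156, 241.96504978],
       [  0.        ,   0.        ,   1.        ]]), 'dist_coeffs': array([-0.09858557,  0.        ,  0.        ,  0.        ,  0.        ]), 'R': array([[ 0.81805301, -0.57512539,  0.00447765],
       [-0.23981014, -0.34815928, -0.90624291],
       [ 0.52276224,  0.74028096, -0.42273366]]), 't': array([-0.4286182 ,  0.30667294,  1.42236661])}
```

View pics/scene0.png

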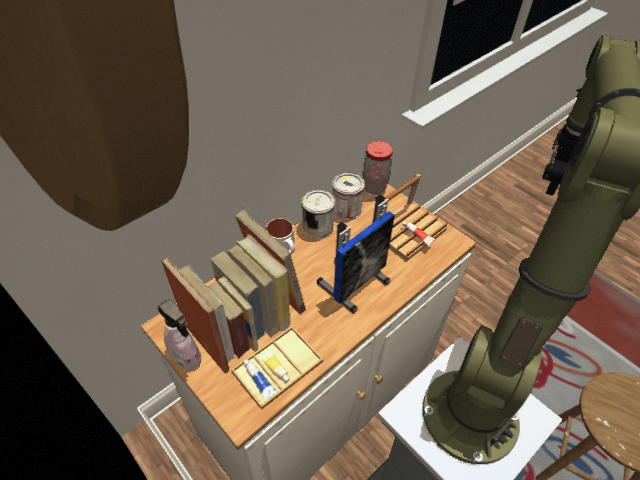

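View pics/side0.png

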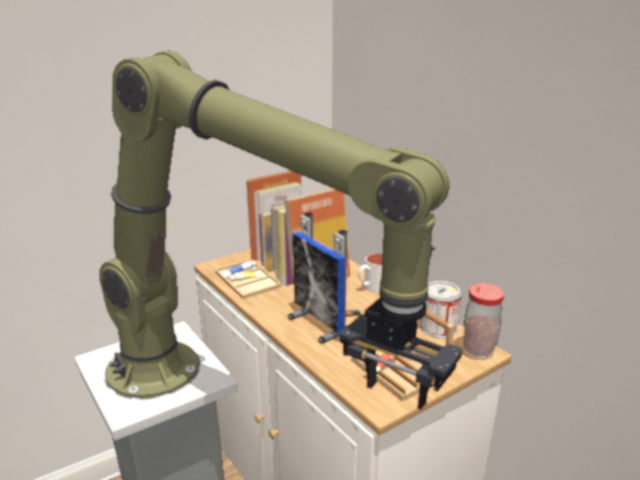

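The scene view shows the tray at about (278,366), the panel and frame at (362,260), and the rack with the red tube at (418,232). In the side view the gripper hides the rack. Next I'll enlarge the key regions.

```bash
cat > h.py <<'E'
import numpy as np,cv2
from bench import monitor,cams
from scipy.spatial.transform import Rotation as Rot
def ray(c,px):
    p=cv2.undistortPoints(np.array(px,float).reshape(-1,1,2),c["mtx"],c["dist_coeffs"]).reshape(-1,2)
    d=np.c_[p,np.ones(len(p))]@c["R"]; o=-c["R"].T@c["t"]; return o,d
def onz(c,px,z):
    o,d=ray(c,px); return o+d*((z-o[2])/d[:,2])[:,None]
def proj(c,X):
    return cv2.projectPoints(np.array(X,float).reshape(-1,3),cv2.Rodrigues(c["R"])[0],c["t"],c["mtx"],c["dist_coeffs"])[0].reshape(-1,2)
E
python3 - <<'E'
from h import *
im=cv2.imread("pics/scene0.png")
a=cv2.resize(im[165:265,375:485],None,fx=4,fy=4,interpolation=cv2.INTER_CUBIC)  #440x400... 
b=cv2.resize(im[185:315,310:400],None,fx=4,fy=4,interpolation=cv2.INTER_CUBIC)
d=np.zeros((520,800,3),np.uint8); d[:400,:440]=a; d[:520,440:800]=b
cv2.imwrite("pics/z1.png",d)
c=cams.get_calibration("scene")
print(onz(c,[(235,375),(268,404),(321,357),(288,331)],.016))
E
```

```text
[[0.44533878 0.36279761 0.016     ]
 [0.33191709 0.34732145 0.016     ]
 [0.33985134 0.16914953 0.016     ]
 [0.45491816 0.18377464 0.016     ]]
```

View pics/z1.png

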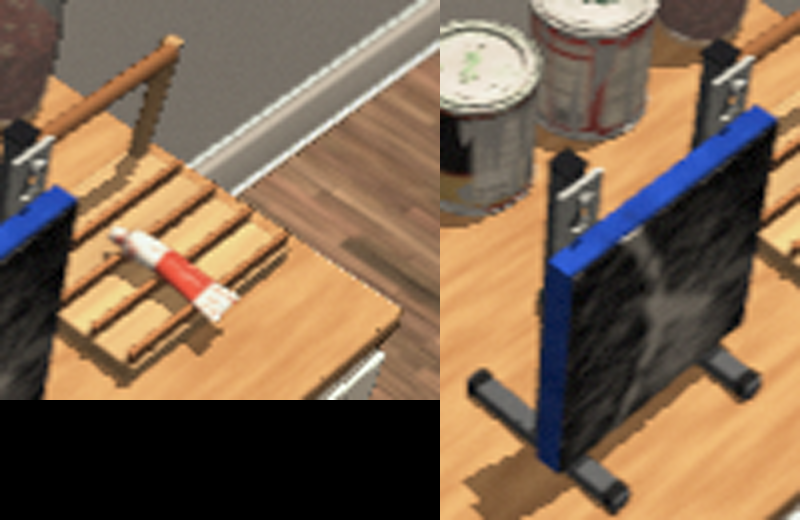

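```bash
python3 - <<'E'
from h import *
c=cams.get_calibration("scene"); np.set_printoptions(precision=4,suppress=True)
A=lambda u,v:(375+u/4,165+v/4); B=lambda u,v:(310+(u-440)/4,185+v/4)
print("tube cap,crimp",onz(c,[A(115,235),A(218,305)],.045))
print("front strip R,L",onz(c,[A(288,238),A(132,356)],.034))
print("2nd strip R, 3rd R,4th R",onz(c,[A(250,212),A(213,188),A(182,166)],.034))
print("rail R",onz(c,[A(178,42)],.15))
print("panel FL FR BR",onz(c,[B(566,275),B(775,125),B(757,108)],.242))
print("feet front L R",onz(c,[B(615,495),B(748,385)],.008))
s=cams.get_calibration("side")
print("side panel FL FR top",onz(s,[(293,235),(338,276)],.242))
print(cams.get_calibration("wrist"))
E
```

```text
tube cap,crimp [[ 0.4985 -0.3204  0.045 ]
 [ 0.3987 -0.3239  0.045 ]]
front strip R,L [[ 0.4129 -0.4284  0.034 ]
 [ 0.4132 -0.2457  0.034 ]]
2nd strip R, 3rd R,4th R [[ 0.4506 -0.4283  0.034 ]
 [ 0.4873 -0.4272  0.034 ]
 [ 0.5202 -0.4278  0.034 ]]
rail R [[ 0.5469 -0.4249  0.15  ]]
panel FL FR BR [[ 0.4248  0.0296  0.242 ]
 [ 0.4271 -0.1601  0.242 ]
 [ 0.4454 -0.1628  0.242 ]]
feet front L R [[ 0.3927 -0.0015  0.008 ]
 [ 0.3967 -0.141   0.008 ]]
side panel FL FR top [[ 0.4187  0.0146  0.242 ]
 [ 0.3832 -0.2342  0.242 ]]
{'mtx': array([[343.6232,   0.    , 320.0884],
       [  0.    , 343.6232, 239.0572],
       [  0.    ,   0.    ,   1.    ]]), 'dist_coeffs': array([-0.0642,  0.    ,  0.    ,  0.    ,  0.    ]), 'R': array([[ 0.3627, -0.9319, -0.0017],
       [-0.8948, -0.3488,  0.2788],
       [-0.2604, -0.0996, -0.9603]]), 't': array([-0.6489, -0.0348,  0.3899])}
```

```bash
python3 - <<'E'
from h import *
np.set_printoptions(precision=4,suppress=True)
s=monitor.get_state();R=Rot.from_rotvec(s["tool_rot"]).as_matrix()
c=cams.get_calibration("wrist"); C=-c["R"].T@c["t"]
print("cam in tool",R.T@(C-s["position"]),"\ncam axes in tool (rows)\n",c["R"]@R, "\nR\n",R)
t=np.array([0.449,-0.335,.3]); print("to over tube",R.T@(t-s["position"]))
E
```

```text
cam in tool [ 0.0756 -0.0003 -0.1615] 
cam axes in tool (rows)
 [[ 0.0004  1.     -0.    ]
 [-0.9604  0.0003 -0.2787]
 [-0.2787  0.0001  0.9604]] 
R
 [[ 0.932   0.3624 -0.0008]
 [ 0.3624 -0.932   0.0015]
 [-0.0001 -0.0017 -1.    ]]
to over tube [ 0.2972 -0.1747 -0.0782]
```

Call:
move_arm(slide=[[5,-3,-1],[10,-6,-2],[15,-9,-3],[20,-12,-4],[25,-15,-5],[30,-17.5,-6],[32,-16.5,-6],[32,-16.5,-6],[32,-16.5,-6]], roll=[0.05,0.1,0.15,0.2,0.3,0.37,0.37,0.37,0.37], gripper=7)

```text
time: 1.0
position: [0.4771, -0.3324, 0.2825]
tool_rot: [-3.14, -0.013, -0.002]
ft_force: [-0.1, -0.2, 0.3]
grip_width: 0.803
grip_force: 0.0
```

```bash
python3 - <<'E'
from h import *
import json
s=monitor.get_state(); print(s["position"],s["tool_rot"],s["time"])
c=cams.get_calibration("wrist"); im=cams.get_image("wrist"); np.savez("w1.npz",**c)
cv2.imwrite("pics/w1.png",im[:,:,::-1])
E
```

```text
[ 0.47707866 -0.33237684  0.28253252] [-3.14028063e+00 -1.27264954e-02 -1.86895862e-03] 1.0
```

View pics/w1.png

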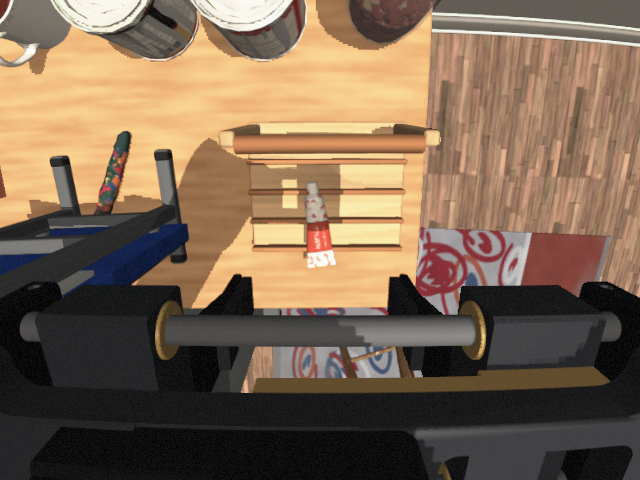

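The wrist view shows the rack's strips at rows 249, 220, 191 and 161, with left and right ends near columns 250 and 404. The tube's cap is at (312,183) and its crimped end at (320,266).

```bash
python3 - <<'E'
from h import *
np.set_printoptions(precision=4,suppress=True)
c=dict(np.load("w1.npz"))
print("strips",onz(c,[(254,248),(401,247),(252,219.5),(402,219.5),(250,190.5),(404,189.5),(248,161),(406,160)],.034))
print("tube cap/crimp",onz(c,[(312,183),(320.5,266)],.045))
print("tube neck/shoulder L R",onz(c,[(306,198),(325,195),(307,235),(331,232)],.045))
print("rail ends",onz(c,[(234,144),(424,142)],.143))
E
```

```text
strips [[ 0.4215 -0.2497  0.034 ]
 [ 0.4244 -0.4341  0.034 ]
 [ 0.4582 -0.2489  0.034 ]
 [ 0.4598 -0.4328  0.034 ]
 [ 0.4938 -0.248   0.034 ]
 [ 0.4966 -0.4326  0.034 ]
 [ 0.5285 -0.2472  0.034 ]
 [ 0.5313 -0.4325  0.034 ]]
tube cap/crimp [[ 0.5045 -0.3226  0.045 ]
 [ 0.4024 -0.3333  0.045 ]]
tube neck/shoulder L R [[ 0.487  -0.3156  0.045 ]
 [ 0.4907 -0.3378  0.045 ]
 [ 0.4421 -0.3167  0.045 ]
 [ 0.446  -0.3456  0.045 ]]
rail ends [[ 0.5491 -0.2583  0.143 ]
 [ 0.5523 -0.4202  0.143 ]]
```

Call:
move_arm(slide=[[-1,-0.1,4],[-2,-0.2,8.5],[-2.7,-0.26,13],[-2.7,-0.26,17],[-2.7,-0.26,20],[-2.7,-0.26,22.5],[-2.7,-0.26,24],[-2.7,-0.26,24.3],[-2.7,-0.26,24.3]], roll=[-0.05,-0.1,-0.1,-0.1,-0.1,-0.1,-0.1,-0.1,-0.1])

```text
time: 1.95
position: [0.4465, -0.3343, 0.0397]
tool_rot: [3.137, 0.156, -0.0]
ft_force: [-0.1, -0.4, -0.4]
grip_width: 0.806
grip_force: 0.0
```

Call:
move_arm(slide=[[0,0,0],[0,0,0],[0,0,0],[0,0,0],[0,0,0],[0,0,0],[0,0,0],[0,0,0],[0,0,0],[0,0,0]], roll=[0,0,0,0,0,0,0,0,0,0], gripper=1, squeeze=10)

```text
time: 2.95
position: [0.447, -0.3334, 0.0396]
tool_rot: [-3.138, -0.158, -0.0]
ft_force: [0.2, 0.7, 2.5]
grip_width: 0.35
grip_force: 9.5
```

```bash
python3 - <<'E'
from h import *
np.set_printoptions(precision=4,suppress=True)
print(monitor.get_state()["joint_positions"])
c=cams.get_calibration("scene")
print("books",onz(c,[(233,368),(301,311),(280,331),(263,340)],0))
E
```

```text
[ 0.8254  0.3036 -0.2654  1.8723  0.0947  0.9778 -0.9513]
books [[0.4721 0.3522 0.    ]
 [0.4882 0.11   0.    ]
 [0.4771 0.1942 0.    ]
 [0.4856 0.2454 0.    ]]
```

Call:
move_arm(slide=[[0,0,-2],[0,0,-6],[0,0,-10.5],[0,0,-15],[0,0,-19.5],[0,0,-24],[0.2,-2,-28.5],[0.4,-4,-32],[0.85,-8.5,-32],[1.3,-13,-32],[1.75,-17.5,-32],[2.2,-22,-32],[2.7,-26.5,-32],[3.1,-31,-32],[3.5,-35.5,-32],[4,-40,-32],[4,-44.5,-32],[3.5,-49,-32],[2.5,-53.4,-30],[1.7,-53.4,-28]], roll=[0,0,0,-0.1,-0.24,-0.38,-0.52,-0.66,-0.8,-0.94,-1.08,-1.22,-1.36,-1.5,-1.64,-1.78,-1.92,-2.06,-2.2,-2.34])

```text
time: 4.95
position: [0.4078, 0.2068, 0.3195]
tool_rot: [1.053, 2.959, 0.005]
ft_force: [0.2, -0.1, -0.9]
grip_width: 0.347
grip_force: 9.5
```

Call:
move_arm(slide=[[0,0,0],[0,0,0],[0,0,0],[0,0,0],[0,0,0],[0,0,0],[0,0,0]], roll=[-0.14,-0.28,-0.42,-0.56,-0.7,-0.76,-0.76])

```text
time: 5.65
position: [0.4101, 0.1994, 0.3192]
tool_rot: [0.093, -3.14, 0.0]
ft_force: [0.9, -0.4, -0.7]
grip_width: 0.349
grip_force: 9.5
```

```bash
python3 - <<'E'
from h import *
s=monitor.get_state(); print(s["position"],s["tool_rot"],s["time"],s["joint_positions"],s["grip_width"])
c=cams.get_calibration("wrist"); im=cams.get_image("wrist"); np.savez("w2.npz",**c)
cv2.imwrite("pics/w2.png",im[:,:,::-1])
E
```

```text
[0.4101281  0.19938413 0.31924885] [ 9.31253173e-02 -3.14020022e+00  4.81950222e-04] 5.65 [ 0.30909361 -0.13270528 -0.73066262  1.72113898 -0.08825321  1.51986832
  1.21742422] 0.34932680697574164
```

View pics/w2.png

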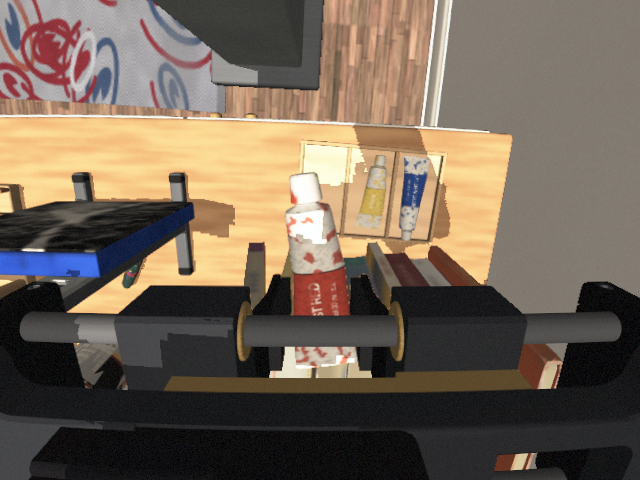

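The tray's corners are at (303,141), (446,153) and (433,243), with dividers from (350,147) to (342,236) and from (399,150) to (387,240). The empty bay is the leftmost one, partly hidden by the held tube, whose cap is at (306,176) and crimped end at (325,362).

```bash
python3 - <<'E'
from h import *
np.set_printoptions(precision=4,suppress=True)
c=dict(np.load("w2.npz"))
k=onz(c,[(303,141),(446,153),(433,243)],.016); print("corners",k, np.linalg.norm(k[1]-k[0]),np.linalg.norm(k[2]-k[1]))
d=onz(c,[(350,147),(342,236),(399,150),(387,240)],.014); print("div",d)
print("tube cap, crimp, sh L R, crimpL R",onz(c,[(303,176),(328,364),(287,210),(331,207),(299,364),(355,360)],.3245))
ctr=(k[0]+k[2])/2; ya=(k[1]-k[0])/np.linalg.norm(k[1]-k[0]); xa=(k[2]-k[1])/np.linalg.norm(k[2]-k[1])
print(ctr,np.arctan2(-ya[0],ya[1]),np.arctan2(xa[1],xa[0]))
E
```

```text
corners [[0.3356 0.1725 0.016 ]
 [0.3387 0.3627 0.016 ]
 [0.4638 0.3635 0.016 ]] 0.19019423287378764 0.1250846686270627
div [[0.3396 0.2346 0.014 ]
 [0.4618 0.2334 0.014 ]
 [0.3392 0.2998 0.014 ]
 [0.4638 0.2976 0.014 ]]
tube cap, crimp, sh L R, crimpL R [[0.3491 0.1881 0.3245]
 [0.4473 0.2059 0.3245]
 [0.3651 0.1814 0.3245]
 [0.3625 0.2016 0.3245]
 [0.4483 0.1904 0.3245]
 [0.444  0.2201 0.3245]]
[0.3997 0.268  0.016 ] -0.016012396580961215 0.006406790336317215
```

Call:
move_arm(slide=[[-0.2,0.3,3],[-0.2,0.3,7],[-0.2,0.3,11],[-0.2,0.3,15],[-0.2,0.3,19],[-0.2,0.3,22.5],[-0.2,0.3,25],[-0.2,0.3,26],[-0.2,0.3,26],[-0.2,0.3,26]], roll=[0.1,0.18,0.18,0.18,0.18,0.18,0.18,0.18,0.18,0.18])

```text
time: 6.7
position: [0.4129, 0.203, 0.0606]
tool_rot: [0.19, 3.134, 0.001]
ft_force: [0.1, -0.2, -0.6]
grip_width: 0.346
grip_force: 9.5
```

```bash
python3 - <<'E'
from h import *
s=monitor.get_state(); print(s["position"],s["tool_rot"],s["ft_force"])
c=cams.get_calibration("wrist"); im=cams.get_image("wrist"); np.savez("w3.npz",**c)
a=im[:,:,::-1]
b=cams.get_image("scene")[:,:,::-1]
cv2.imwrite("pics/w3.png",np.hstack([cv2.resize(a[100:400,150:500],(500,428)),cv2.resize(b[310:420,220:340],(300,275))[:].copy() if 0 else np.pad(cv2.resize(b[310:420,220:340],(300,275)),((0,153),(0,0),(0,0)))]))
E
```

```text
[0.41285686 0.20300684 0.06058206] [1.90413772e-01 3.13431907e+00 1.05206123e-03] [ 0.08471663 -0.19577327 -0.59808958]
```

View pics/w3.png

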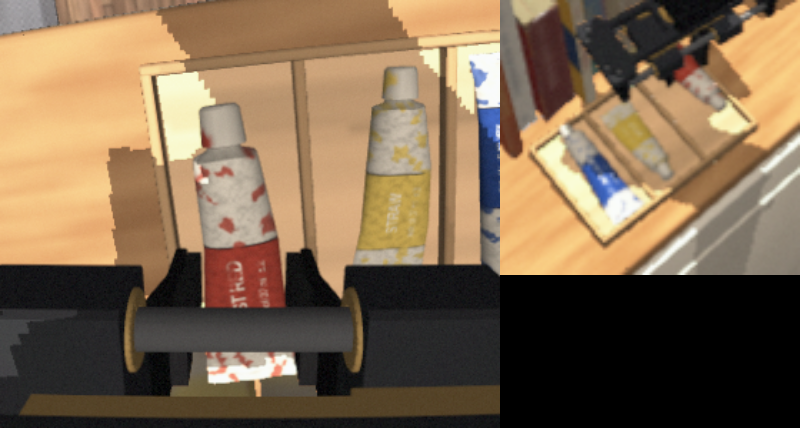

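The tube is aligned with the bay, with its cap toward the front rim. The crop shows the cap at (220,103), the crimped end at (252,382), the front rim at (220,67) and the divider from (297,62) to (312,240).

```bash
python3 - <<'E'
from h import *
np.set_printoptions(precision=4,suppress=True)
c=dict(np.load("w3.npz")); P=lambda u,v:(150+u/1.42857,100+v/1.40)
P=lambda u,v:(150+u/1.42857,100+v/1.42667)
print("cap,crimp",onz(c,[P(220,103),P(252,382)],.066))
print("rim front outer(225,64)",onz(c,[P(145,70),P(225,63)],.016),"div",onz(c,[P(297,62),P(312,240),P(440,48),P(447,265)],.014),"leftedge",onz(c,[P(150,85),P(175,240)],.016))
E
```

```text
cap,crimp [[0.3491 0.2034 0.066 ]
 [0.4528 0.2014 0.066 ]]
rim front outer(225,64) [[0.3363 0.1719 0.016 ]
 [0.3377 0.2047 0.016 ]] div [[0.3408 0.234  0.014 ]
 [0.4194 0.2337 0.014 ]
 [0.3418 0.2933 0.014 ]
 [0.4397 0.2954 0.014 ]] leftedge [[0.3426 0.1729 0.016 ]
 [0.4112 0.1724 0.016 ]]
```

Call:
move_arm(slide=[[0,0,2],[0,0,3.4],[0,0,4.2],[0,0,4.4],[0,0,4.4]], roll=[0,0,0,0,0])

```text
time: 7.3
position: [0.4119, 0.2027, 0.0155]
tool_rot: [-0.189, -3.136, -0.0]
ft_force: [1.0, -0.7, -1.2]
grip_width: 0.346
grip_force: 9.5
```

Call:
move_arm(slide=[[0,0,0],[0,0,0],[0,0,0],[0,0,0],[0,0,-2],[0,0,-5],[0,0,-9.5],[0,0,-14],[0,0,-18.5],[0,0,-23],[0,0,-27],[0,0,-30],[0,0,-30]], roll=[0,0,0,0,0,0,0,0,0,0,0,0,0], gripper=4.4)

```text
time: 8.6
position: [0.4138, 0.2037, 0.32]
tool_rot: [0.189, 3.128, 0.003]
ft_force: [1.1, 0.2, 0.3]
grip_width: 0.505
grip_force: 0.0
```

```bash
python3 - <<'E'
from h import *
s=monitor.get_state(); print(s["position"],s["tool_rot"],s["ft_force"],s["joint_positions"])
im=cams.get_image("wrist"); c=cams.get_calibration("wrist");np.savez("w4.npz",**c)
cv2.imwrite("pics/w4.png",im[:,:,::-1])
E
```

```text
[0.41383666 0.20371269 0.31997569] [1.88932177e-01 3.12811013e+00 3.03959491e-03] [1.09731315 0.19660098 0.25642963] [ 0.35059155 -0.13004838 -0.775097    1.71418888 -0.08914443  1.51296409
  1.03434308]
```

View pics/w4.png

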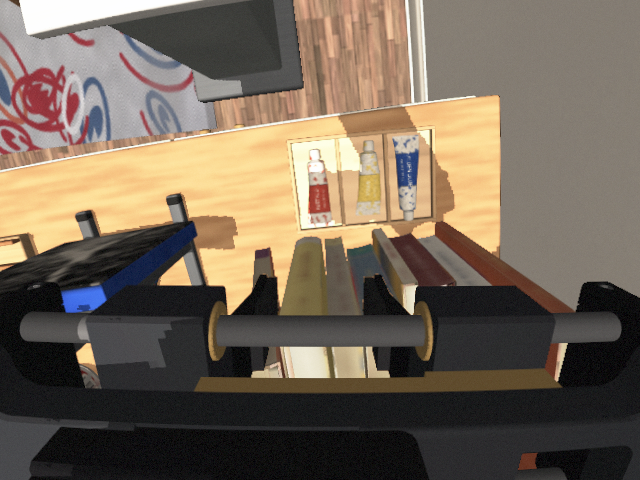

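The red tube lies in the left-hand bay, centred near (318,187), with the yellow and blue tubes undisturbed. Next I'll look at the panel from above.

Call:
move_arm(slide=[[-0.6,-2,-3],[-1.2,-6,-6],[-1.8,-10,-8],[-2.5,-14,-8],[-3.2,-18,-8],[-4,-22,-8],[-4.8,-26,-8],[-5.6,-29,-8],[-5.9,-30.9,-8],[-5.9,-30.9,-8],[-5.9,-30.9,-8],[-5.9,-30.9,-8]], roll=[0.13,0.27,0.41,0.55,0.69,0.83,0.97,1.11,1.25,1.39,1.45,1.45], gripper=6)

```text
time: 9.85
position: [0.4328, -0.1113, 0.3939]
tool_rot: [-2.22, -2.219, 0.002]
ft_force: [0.4, 0.1, 0.2]
grip_width: 0.691
grip_force: 0.0
```

```bash
python3 - <<'E'
from h import *
s=monitor.get_state(); print(s["position"],s["tool_rot"],s["ft_force"],s["joint_positions"])
im=cams.get_image("wrist"); c=cams.get_calibration("wrist");np.savez("w5.npz",**c)
cv2.imwrite("pics/w5.png",cv2.resize(im[:360,:,::-1],(800,450)))
E
```

```text
[ 0.43284409 -0.11130367  0.39393594] [-2.22000927e+00 -2.21936263e+00  1.72683958e-03] [0.39536607 0.09527274 0.18454731] [ 0.72716048 -0.13395654 -0.46565705  1.59505229 -0.06057527  1.66890467
  0.25903489]
```

View pics/w5.png

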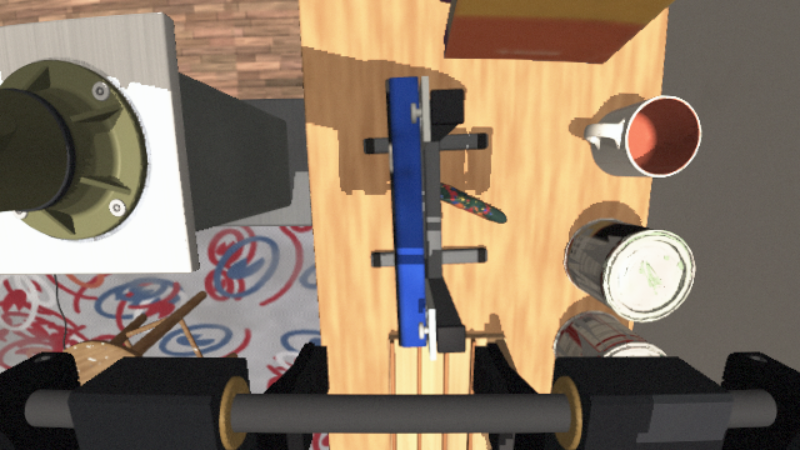

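The panel's blue top edge runs from (388,78)–(415,77) down to (401,346)–(426,343) in this 1.25x crop. The straps and posts are on its right.

```bash
python3 - <<'E'
from h import *
np.set_printoptions(precision=4,suppress=True)
c=dict(np.load("w5.npz")); P=lambda u,v:(u/1.25,v/1.25)
print("top face",onz(c,[P(388,78),P(417,77),P(401,346),P(427,343)],.242))
print("post tops FL,BL..: ",onz(c,[P(432,91),P(465,89),P(436,326),P(465,325),P(435,352)],.298))
im=cv2.imread("pics/w5.png");hsv=cv2.cvtColor(im,cv2.COLOR_BGR2HSV)
m=((hsv[...,0]>105)&(hsv[...,0]<128)&(hsv[...,1]>170)).astype(np.uint8)
m[:, :370]=0;m[:,450:]=0
for r in range(85,345,20):
    x=np.where(m[r])[0]
    if len(x): print(r,x.min(),x.max(),onz(c,[P(x.min(),r),P(x.max()+1,r)],.242).round(4).tolist())
ys=np.where(m.any(1))[0]; print(ys.min(),ys.max())
E
```

```text
top face [[ 0.4233  0.0288  0.242 ]
 [ 0.4428  0.0295  0.242 ]
 [ 0.4325 -0.1643  0.242 ]
 [ 0.4529 -0.1617  0.242 ]]
post tops FL,BL..:  [[ 0.4493  0.0108  0.298 ]
 [ 0.4677  0.012   0.298 ]
 [ 0.4547 -0.1275  0.298 ]
 [ 0.4732 -0.1267  0.298 ]
 [ 0.4545 -0.1454  0.298 ]]
85 390 416 [[0.4246, 0.0244, 0.242], [0.4428, 0.0245, 0.242]]
105 391 409 [[0.4253, 0.0116, 0.242], [0.4382, 0.0117, 0.242]]
125 392 417 [[0.4259, -0.0013, 0.242], [0.4438, -0.0013, 0.242]]
145 393 419 [[0.4266, -0.0145, 0.242], [0.4453, -0.0145, 0.242]]
165 394 419 [[0.4273, -0.028, 0.242], [0.4455, -0.0279, 0.242]]
185 394 420 [[0.4272, -0.0417, 0.242], [0.4464, -0.0416, 0.242]]
205 396 420 [[0.4287, -0.0556, 0.242], [0.4466, -0.0556, 0.242]]
225 397 421 [[0.4294, -0.0699, 0.242], [0.4475, -0.0699, 0.242]]
245 397 421 [[0.4294, -0.0845, 0.242], [0.4477, -0.0845, 0.242]]
265 399 423 [[0.4309, -0.0995, 0.242], [0.4495, -0.0995, 0.242]]
285 400 423 [[0.4316, -0.1149, 0.242], [0.4497, -0.1148, 0.242]]
305 401 424 [[0.4324, -0.1306, 0.242], [0.4508, -0.1306, 0.242]]
325 402 417 [[0.4332, -0.1468, 0.242], [0.4456, -0.1468, 0.242]]
78 345
```

Call:
move_arm(slide=[[2,0.3,1],[4.4,0.5,4],[4.4,0.5,8],[4.4,0.5,11],[4.4,0.5,12.5],[4.4,0.5,12.5]], roll=[-0.05,-0.05,-0.05,-0.05,-0.05,-0.05])

```text
time: 10.5
position: [0.4364, -0.0655, 0.2675]
tool_rot: [-2.157, -2.277, 0.004]
ft_force: [0.2, -0.9, 0.1]
grip_width: 0.689
grip_force: 0.0
```

```bash
python3 - <<'E'
from h import *
np.set_printoptions(precision=4,suppress=True)
im=cams.get_image("wrist"); s=monitor.get_state();c=cams.get_calibration("wrist");np.savez("w6.npz",**c)
print(s["position"],s["tool_rot"])
cv2.imwrite("pics/w6.png",im[:,:,::-1])
a=im[:,:,::-1].copy();hsv=cv2.cvtColor(a,cv2.COLOR_BGR2HSV)
m=((hsv[...,0]>105)&(hsv[...,0]<128)&(hsv[...,1]>170)&(hsv[...,2]>60)).astype(np.uint8)
n,l,st,_=cv2.connectedComponentsWithStats(m); k=1+st[1:,4].argmax(); print(st[k]); m=(l==k)
for r in range(st[k][1]+5,st[k][1]+st[k][3],25):
    x=np.where(m[r])[0]; print(r,x.min(),x.max(),onz(c,[(x.min(),r),(x.max()+1,r)],.242).tolist())
E
```

```text
[ 0.4375 -0.0659  0.2693] [-2.1598 -2.2784  0.0019]
[ 308  103   37  212 6719]
108 310 344 [[0.42633685685854267, 0.02627915474648376, 0.242], [0.4445063656453674, 0.027272414921935995, 0.242]]
133 308 344 [[0.4258724591833709, 0.013646216467088825, 0.242], [0.44539485708652293, 0.014710578228095695, 0.242]]
158 308 332 [[0.42645963120508257, 0.000679757260779049, 0.242], [0.43987845148304333, 0.001404294355881762, 0.242]]
183 310 342 [[0.42815538531393676, -0.012664342436835212, 0.242], [0.44619314218550565, -0.011680810889951508, 0.242]]
208 310 342 [[0.42879605350767447, -0.026553902773161487, 0.242], [0.4471830912644349, -0.025551157081677853, 0.242]]
233 310 341 [[0.42945798975428895, -0.040989810789591394, 0.242], [0.44765210248635945, -0.03999744090129406, 0.242]]
258 311 340 [[0.4307248604276057, -0.056004479836744794, 0.242], [0.4481495129009039, -0.055053614495735106, 0.242]]
283 310 340 [[0.4308569129328027, -0.07176599889303728, 0.242], [0.4492725264519991, -0.07076008373309398, 0.242]]
308 309 339 [[0.43099189910230135, -0.0882951287040944, 0.242], [0.44985037112689247, -0.08726265106021154, 0.242]]
```

Call:
move_arm(slide=[[-0.1,0.2,2],[-0.1,0.2,4],[-0.1,0.2,5.5],[-0.1,0.2,6],[-0.1,0.2,6]], roll=[0,0,0,0,0])

```text
time: 11.05
position: [0.4406, -0.0678, 0.2109]
tool_rot: [2.164, 2.277, 0.0]
ft_force: [0.1, -0.0, 0.2]
grip_width: 0.692
grip_force: 0.0
```

Call:
move_arm(slide=[[0,0,0],[0,0,0],[0,0,0],[0,0,0],[0,0,0],[0,0,0],[0,0,0],[0,0,0],[0,0,0],[0,0,0]], roll=[0,0,0,0,0,0,0,0,0,0], gripper=1, squeeze=40)

```text
time: 12.05
position: [0.4392, -0.0683, 0.2105]
tool_rot: [-2.165, -2.274, 0.003]
ft_force: [-5.8, 0.5, 3.6]
grip_width: 0.224
grip_force: 40.0
```

Call:
move_arm(slide=[[0,-0.1,-0.2],[0,-0.1,-0.6],[0,-0.1,-1.0],[0,-0.1,-1.0]], roll=[0,0,0,0])

```text
time: 12.45
position: [0.4391, -0.0682, 0.2207]
tool_rot: [-2.165, -2.276, 0.001]
ft_force: [-1.6, -0.0, -4.0]
grip_width: 0.227
grip_force: 40.0
```

Call:
move_arm(slide=[[0,0,-0.4],[0,0,-0.8],[0,0,-1.0],[0,0,-1.0],[0,0,-1.0]], roll=[0,0,0,0,0])

```text
time: 12.95
position: [0.4392, -0.0683, 0.2306]
tool_rot: [-2.165, -2.276, 0.001]
ft_force: [-2.4, 1.0, -2.7]
grip_width: 0.221
grip_force: 40.0
```

Call:
move_arm(slide=[[0,-0.2,0],[0,-0.4,0],[0,-0.6,0],[0,-0.6,0]], roll=[0,0,0,0])

```text
time: 13.35
position: [0.4333, -0.0686, 0.2306]
tool_rot: [2.165, 2.276, 0.0]
ft_force: [-0.6, -0.4, -4.6]
grip_width: 0.223
grip_force: 40.0
```

Call:
move_arm(slide=[[0,-0.3,0],[0,-0.6,0],[0,-0.9,0],[0,-0.9,0]], roll=[0,0,0,0])

```text
time: 13.75
position: [0.4239, -0.0691, 0.2305]
tool_rot: [2.165, 2.276, -0.001]
ft_force: [-0.5, -0.3, -4.4]
grip_width: 0.226
grip_force: 40.0
```

Call:
move_arm(slide=[[0,-0.7,-0.5],[-1,-1,-1.5],[-3,-1.2,-2.5],[-5.5,-1.3,-3],[-8,-1.4,-3],[-10.5,-1.5,-3],[-13,-1.7,-3],[-15.5,-1.8,-3],[-18,-1.9,-3],[-20.5,-2,-3],[-23,-1.8,-3],[-25,-0.8,-3],[-26.5,1,-3],[-27.4,2.5,-3],[-27.4,3.4,-3],[-27.4,3.7,-3],[-27.4,3.7,-3],[-27.4,3.7,-3]], roll=[0,0,0,0,0,0,0,0,0,0,0.01,0.02,0.036,0.036,0.036,0.036,0.036,0.036])

```text
time: 15.55
position: [0.4744, -0.3405, 0.2608]
tool_rot: [-2.205, -2.237, 0.001]
ft_force: [-0.1, 0.0, -4.3]
grip_width: 0.228
grip_force: 40.0
```

```bash
python3 - <<'E'
from h import *
s=monitor.get_state(); print(s["position"],s["tool_rot"],s["ft_force"],s["time"])
a=cams.get_image("scene")[:,:,::-1];b=cams.get_image("wrist")[:,:,::-1]; d=cams.get_image("side")[:,:,::-1]
cv2.imwrite("pics/s7.png",a);cv2.imwrite("pics/w7.png",b);cv2.imwrite("pics/d7.png",d)
u=cv2.resize(a[140:270,350:480],(400,400),interpolation=cv2.INTER_CUBIC); v=cv2.resize(d[220:420,300:500],(400,400),interpolation=cv2.INTER_CUBIC)
cv2.imwrite("pics/m7.png",np.hstack([u,v]))
E
```

```text
[ 0.4744248  -0.34046788  0.26079542] [-2.20531184e+00 -2.23718701e+00  1.03822100e-03] [-0.09912827  0.01378761 -4.29795675] 15.55
```

View pics/m7.png

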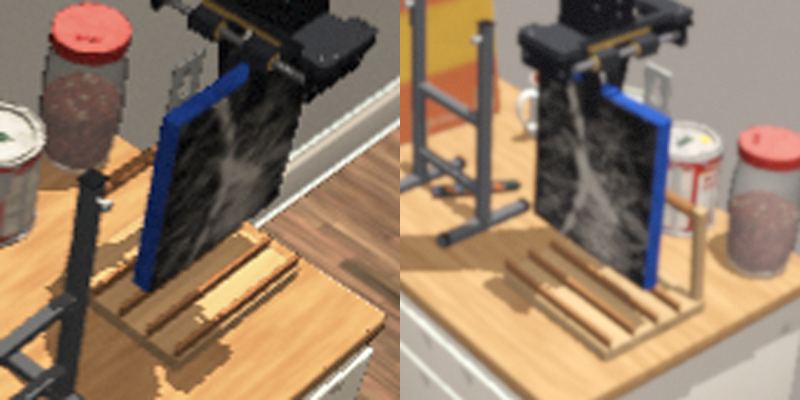

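The panel hangs upright over the rack. Its lower front corners are at (145,290) in the left crop and (645,288) in the right crop. I'll compare these with the strip ends seen in the same views.

```bash
python3 - <<'E'
from h import *
np.set_printoptions(precision=4,suppress=True)
c=cams.get_calibration("scene"); d=cams.get_calibration("side")
A=lambda u,v:(350+u*.325,140+v*.325); B=lambda u,v:(300+(u-400)/2,220+v/2)
print("scene panel FL-bottom",onz(c,[A(147,290)],.08)," top FL FR?",onz(c,[A(175,124)],.292))
print("strip1 L R, strip2 L R",onz(c,[A(180,350),A(298,262),A(150,330),A(270,240)],.034))
print("side panel FR bottom, FL bottom",onz(d,[B(645,288),B(537,208)],.08)," top FR",onz(d,[B(657,122)],.292))
print("side strip1 L R; strip2 L R; 3L",onz(d,[B(508,264),B(606,346),B(532,253),B(640,329),B(555,244)],.034))
print("pred panel FL,FR bottom in scene/side px",proj(c,[[.4645,-.242,.08]]),A(147,290),proj(d,[[.4645,-.439,.08],[.4645,-.242,.08]]),B(645,288),B(537,208))
print("pred strips scene/side", proj(c,[[.4198,-.2455,.034],[.4225,-.4355,.034]]),A(180,350),A(298,262),proj(d,[[.4198,-.2455,.034],[.4225,-.4355,.034]]),B(508,264),B(606,346))
E
```

```text
scene panel FL-bottom [[ 0.4627 -0.2464  0.08  ]]  top FL FR? [[ 0.4649 -0.243   0.292 ]]
strip1 L R, strip2 L R [[ 0.4128 -0.2475  0.034 ]
 [ 0.4114 -0.4258  0.034 ]
 [ 0.4492 -0.2448  0.034 ]
 [ 0.4501 -0.4289  0.034 ]]
side panel FR bottom, FL bottom [[ 0.4736 -0.433   0.08  ]
 [ 0.4769 -0.236   0.08  ]]  top FR [[ 0.4688 -0.4331  0.292 ]]
side strip1 L R; strip2 L R; 3L [[ 0.4164 -0.2583  0.034 ]
 [ 0.4115 -0.4423  0.034 ]
 [ 0.4544 -0.2568  0.034 ]
 [ 0.4622 -0.4422  0.034 ]
 [ 0.4898 -0.2581  0.034 ]]
pred panel FL,FR bottom in scene/side px [[396.3001 234.6386]] (397.775, 234.25) [[421.3564 366.783 ]
 [366.0781 326.6816]] (422.5, 364.0) (368.5, 324.0)
pred strips scene/side [[406.2785 252.7511]
 [445.9975 221.7414]] (408.5, 253.75) (446.85, 225.15) [[351.936  349.0014]
 [404.7134 389.5172]] (354.0, 352.0) (403.0, 393.0)
```

```bash
python3 - <<'E'
from h import *
im=cv2.imread("pics/w1.png"); c=dict(np.load("w1.npz"))
for col in (355,375):
  p=im[150:262,col-5:col+6].mean(1).round().astype(int)
  print(col,[ (150+i,tuple(p[i][::-1])) for i in list(range(6,18))+list(range(35,48))+list(range(63,76))])
X=lambda xr,z,o:[o+xr,-.35,z]
for o in (.4725,.4765):
  print(o,[(xr,z,proj(c,[X(xr/1000,z/1000,o)])[0,1].round(1)) for xr,z in ((57,34),(57,20),(51,34),(21,34),(21,20),(15,34),(-15,34),(-15,20),(-21,34))])
E
```

```text
355 [(156, (np.int64(248), np.int64(219), np.int64(156))), (157, (np.int64(246), np.int64(213), np.int64(151))), (158, (np.int64(142), np.int64(109), np.int64(77))), (159, (np.int64(141), np.int64(94), np.int64(61))), (160, (np.int64(221), np.int64(148), np.int64(98))), (161, (np.int64(228), np.int64(156), np.int64(102))), (162, (np.int64(222), np.int64(149), np.int64(98))), (163, (np.int64(198), np.int64(136), np.int64(91))), (164, (np.int64(207), np.int64(165), np.int64(115))), (165, (np.int64(249), np.int64(226), np.int64(163))), (166, (np.int64(249), np.int64(228), np.int64(165))), (167, (np.int64(249), np.int64(229), np.int64(166))), (185, (np.int64(241), np.int64(202), np.int64(143))), (186, (np.int64(244), np.int64(207), np.int64(147))), (187, (np.int64(240), np.int64(199), np.int64(142))), (188, (np.int64(193), np.int64(147), np.int64(104))), (189, (np.int64(111), np.int64(74), np.int64(48))), (190, (np.int64(183), np.int64(122), np.int64(80))), (191, (np.int64(224), np.int64(152), np.int64(100))), (192, (np.int64(225), np.int64(152), np.int64(101))), (193, (np.int64(213), np
[... 2816 characters left out ...]
 (np.int64(222), np.int64(182), np.int64(125))), (224, (np.int64(244), np.int64(231), np.int64(167))), (225, (np.int64(249), np.int64(238), np.int64(177)))]
0.4725 [(57, 34, np.float64(160.7)), (57, 20, np.float64(160.0)), (51, 34, np.float64(165.9)), (21, 34, np.float64(191.3)), (21, 20, np.float64(189.7)), (15, 34, np.float64(196.3)), (-15, 34, np.float64(220.7)), (-15, 20, np.float64(218.2)), (-21, 34, np.float64(225.4))]
0.4765 [(57, 34, np.float64(157.2)), (57, 20, np.float64(156.6)), (51, 34, np.float64(162.4)), (21, 34, np.float64(188.0)), (21, 20, np.float64(186.5)), (15, 34, np.float64(193.0)), (-15, 34, np.float64(217.5)), (-15, 20, np.float64(215.1)), (-21, 34, np.float64(222.3))]
```

Call:
move_arm(slide=[[0,-0.15,1],[0,-0.15,2.5],[0,-0.15,4],[0,-0.15,5],[0,-0.15,5.4],[0,-0.15,5.6],[0,-0.15,5.6]], roll=[0,0,0,0,0,0,0])

```text
time: 16.4
position: [0.4737, -0.3408, 0.2045]
tool_rot: [2.206, 2.237, 0.0]
ft_force: [-0.2, 0.0, -3.8]
grip_width: 0.229
grip_force: 40.0
```

Call:
move_arm(slide=[[0,0,0.1],[0,0,0.2],[0,0,0.3],[0,0,0.3]], roll=[0,0,0,0])

```text
time: 16.8
position: [0.4735, -0.3408, 0.2016]
tool_rot: [2.206, 2.237, -0.0]
ft_force: [-0.7, 0.0, -3.9]
grip_width: 0.226
grip_force: 40.0
```

Call:
move_arm(slide=[[0,0,0.1],[0,0,0.15],[0,0,0.15]], roll=[0,0,0])

```text
time: 17.1
position: [0.4738, -0.3409, 0.2009]
tool_rot: [2.205, 2.236, 0.0]
ft_force: [-0.7, 0.7, -0.5]
grip_width: 0.224
grip_force: 40.0
```

Call:
move_arm(slide=[[0,0,0.05],[0,0,0.1],[0,0,0.1]], roll=[0,0,0])

```text
time: 17.4
position: [0.4741, -0.341, 0.2009]
tool_rot: [2.204, 2.236, 0.0]
ft_force: [-1.7, 1.6, 6.2]
grip_width: 0.23
grip_force: 40.0
```

Call:
move_arm(slide=[[0,0,-0.1],[0,0,-0.1],[0,0,-0.1],[0,0,-0.1],[0,0,-0.1],[0,0,-0.1]], roll=[0,0,0,0,0,0], gripper=4.6, squeeze=10)

```text
time: 18.0
position: [0.4735, -0.3408, 0.1999]
tool_rot: [-2.206, -2.237, 0.0]
ft_force: [-0.4, 0.5, 0.1]
grip_width: 0.521
grip_force: 0.0
```

Call:
move_arm(slide=[[0,0.3,0],[0,0.6,0],[0,0.9,0],[0,1.2,0],[0,1.5,0],[0,1.8,0],[0,2.1,0],[0,2.4,0],[0,2.4,0],[0,2.4,0]], roll=[0,0,0,0,0,0,0,0,0,0])

```text
time: 19.0
position: [0.4976, -0.3404, 0.2]
tool_rot: [-2.206, -2.237, 0.0]
ft_force: [-0.7, -0.8, 0.5]
grip_width: 0.532
grip_force: 0.0
```

```bash
python3 - <<'E'
from h import *
a=cams.get_image("side")[:,:,::-1]; cv2.imwrite("pics/d8.png",a)
b=cams.get_image("scene")[:,:,::-1]; cv2.imwrite("pics/s8.png",b)
hsv=cv2.cvtColor(a,cv2.COLOR_BGR2HSV)[220:400,340:460]
m=((hsv[...,0]>105)&(hsv[...,0]<128)&(hsv[...,1]>150)&(hsv[...,2]>60)).astype(np.uint8)
ys,xs=np.where(m)
for r in range(0,180,15):
  x=np.where(m[r])[0]
  if len(x): print(220+r,340+x.min(),340+x.max())
d=cams.get_calibration("side")
# predicted right-side edge of panel (y=-.439) front face for tilt t about lower back edge
for t in (0,6,12,25):
  t=np.radians(t); px=.474+.008
  P=lambda x,z:[px+(x-.01)*np.cos(t)+z*np.sin(t),-.439,.02-(x-.01)*np.sin(t)+z*np.cos(t)]
  print(np.degrees(t).round(),proj(d,[P(-.01,.212),P(.01,.212),P(-.01,.1),P(.01,.1),P(-.01,0)]).round().tolist())
E
```

```text
295 418 426
310 433 437
325 430 434
340 428 431
355 425 428
370 422 426
0.0 [[426.0, 308.0], [433.0, 305.0], [422.0, 352.0], [429.0, 349.0], [419.0, 389.0]]
6.0 [[434.0, 305.0], [440.0, 303.0], [425.0, 350.0], [432.0, 348.0], [419.0, 388.0]]
12.0 [[441.0, 302.0], [447.0, 301.0], [429.0, 348.0], [435.0, 347.0], [419.0, 387.0]]
25.0 [[456.0, 300.0], [461.0, 301.0], [436.0, 346.0], [442.0, 346.0], [419.0, 385.0]]
```

Call:
move_arm(slide=[[0,0.5,0],[0,1,0],[0,1.5,0],[0,2,0],[0,2.5,0],[0,3,0],[0,3.5,0],[0,3.5,0]], roll=[0,0,0,0,0,0,0,0])

```text
time: 19.9
position: [0.5335, -0.3397, 0.2]
tool_rot: [2.205, 2.237, 0.001]
ft_force: [0.5, -0.3, 0.3]
grip_width: 0.528
grip_force: 0.4
```

Call:
move_arm(slide=[[0,0.3,0],[0,0.6,0],[0,0.9,0],[0,1.2,0],[0,1.5,0],[0,1.8,0],[0,2.1,0],[0,2.3,0],[0,2.3,0]], roll=[0,0,0,0,0,0,0,0,0])

```text
time: 20.8
position: [0.5557, -0.3396, 0.2]
tool_rot: [-2.206, -2.237, 0.0]
ft_force: [0.9, 0.2, 0.5]
grip_width: 0.533
grip_force: 0.0
```

```bash
cat >chk.py <<'E'
from h import *
import sys
a=cams.get_image("side")[:,:,::-1]; cv2.imwrite(f"pics/d{sys.argv[1]}.png",a)
b=cams.get_image("scene")[:,:,::-1]; cv2.imwrite(f"pics/s{sys.argv[1]}.png",b)
hsv=cv2.cvtColor(a,cv2.COLOR_BGR2HSV)[220:400,340:480]
m=((hsv[...,0]>105)&(hsv[...,0]<128)&(hsv[...,1]>150)&(hsv[...,2]>60)).astype(np.uint8)
for r in range(0,180,10):
  x=np.where(m[r])[0]
  if len(x): print(220+r,340+x.min(),340+x.max())
E
python3 chk.py 9
```

```text
300 456 459
310 452 456
320 448 451
330 443 447
340 440 443
350 435 438
360 432 434
370 427 430
380 422 426
```

Call:
move_arm(slide=[[0,0,0],[0,0,0],[0,0,-1],[0,0,-2.5],[0,0,-4.5],[0,0,-7],[0,0,-10],[0,0,-14],[0,0,-18],[0,0,-22],[0,0,-22],[0,0,-22]], roll=[0,0,0,0,0,0,0,0,0,0,0,0], gripper=5.4)

```text
time: 22.1
position: [0.556, -0.3396, 0.4228]
tool_rot: [2.203, 2.234, 0.002]
ft_force: [-0.1, -0.6, -0.0]
grip_width: 0.62
grip_force: 0.0
```

```bash
python3 chk.py 10; python3 - <<'E'
import cv2,numpy as np
a=cv2.imread("pics/s10.png");d=cv2.imread("pics/d10.png")
u=cv2.resize(a[140:270,350:480],(400,400),interpolation=cv2.INTER_CUBIC); v=cv2.resize(d[220:420,300:500],(400,400),interpolation=cv2.INTER_CUBIC)
cv2.imwrite("pics/m10.png",np.hstack([u,v]))
E
```

```text
300 456 459
310 452 456
320 447 451
330 443 447
340 440 443
350 435 438
360 432 434
370 427 430
380 422 426
```

View pics/m10.png

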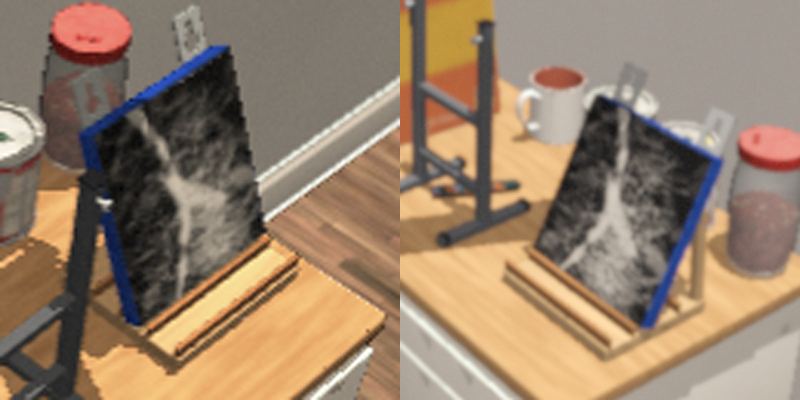

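The panel leans on the rail in the middle groove: its bottom edge is behind the second strip at (140,322) to (265,240), square and centred, and the gripper is clear. I'm handing in.

```bash
python3 -c "
from bench import workorder
print(workorder.close_job())"
```

```text
the job is handed in; nothing more can be done
None
```

The job is handed in at about 22 s of the 69 s allowed, with no verdict returned: the red tube is flat in the empty bay, and the panel leans at about 25° in the rack's middle groove, released and at rest.

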